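# Reseat the bean tray on the coffee scale and set the check weight on it

### The arm

A 7-joint arm with a two-finger parallel gripper is mounted at the origin on the work surface. World frame = base frame: x ahead of the robot, y to its left, z up, the work surface at z = 0. Lengths are in m, angles in rad, forces in N, time in s.
With the tool pointing down it reaches from about 0.35 to 0.9 m from the base axis. Payload 19.9 kg.
Tool frame: the origin (TCP) lies midway between the tips of the shut fingers; the grasp point (between the pads) lies 19 mm behind it (arm.grasp_offset is the distance from the TCP to the grasp point, in m); z points along the fingers, y is the line along which they close (so a half turn about z gives the same grasp; the last joint's range is limited). The gripper opens to 85 mm and grips with 20 to 120 N. Pads are 22 mm wide; open, the fingers measure 114 mm over their backs; the gripper's body (76 mm by 85 mm) begins 54 mm behind the grasp point. The pads swing forward as they close: fully open they stand 13 mm farther back than shut.
Start: joints at [1.238, 0.417, -0.01, 1.614, 0.005, 1.111, -0.053], TCP at [0.18, -0.599, 0.231] pointing down, gripper open.
Joint ranges: [-2.81, 2.81], [-0.39, 2.02], [-1.27, 1.25], [0.06, 2.57], [-1.19, 4.33], [0.19, 2], [-2.82, 2.82]. Speed limits (rad/s): [1.89, 1.89, 2.39, 2.39, 3.01, 3.01, 3.01].

### API

Orientations are given as a rotation vector (axis times angle).
In Python, from bench import arm, imaging, job gives the robot as it stands.
- The arm moves only by the shell command python3 -m creep 'ROWS' [FORCE]. ROWS is JSON, one flat list of numbers, 7 for each row, row after row: the shift along the tool's x, y, z in mm, then the turn, a rotation vector about the tool's x, y, z in degrees, then the finger opening in mm, from 0 to 85.4. In form: [x, y, z, ax, ay, az, hand, x, y, z, ax, ay, az, hand, ...]. A call has exactly 5 rows; each row is the pose to reach, as a shift and turn from the pose commanded when the call began, along the tool's axes at that moment; what a row does not reach only later rows make up. A row lasts 1/12 s, in which the tool goes at most 41.7 mm and 7.16 degrees, less where a joint would pass 70% of its speed; a pose out of reach is approached as far as the arm can. A call with a gripper value outside its range is refused whole. The fingers move at their own pace and stop on an object; FORCE is the grip in N (left out, the last holds). Time passes only in rows, so rows that repeat a pose let the fingers close, or fill a call up. It gives the time, the measured TCP pose, the force, the opening and the grip force at its end, in the units of the state.
- arm.read_state(): the state, without advancing time (a new reading comes with each control period).
- imaging.snapshot(name): name is "scene" or "top" or "wrist"; returns a dict with "color" (384x512x3 uint8, red, green, blue), "fovy" (degrees; the focal length in pixels is half the picture's height over the tangent of half this angle, whatever the lens; pixels are square), "cx", "cy" (the principal point, pixels), "xyz" and "orientation" of the camera in the world. Camera axes: x right, y up, looking along -z (the intrinsics and any distortion apply to the point x, -y, -z); pixel columns grow to the right and rows downward; lengths in m; the calibration is good to about 2 mm. A picture is of the moment at which its call begins. There is no depth.
- job.sign_off(): hands the job in; it is judged then, once.
The state is a dict: "clock": time; "qpos": joint angles; "qvel": joint speeds; "joint_efforts": joint torques, N m; "position": TCP position; "orientation": TCP orientation; "ft_force": force on the tool from outside, world axes, zero at the start; "torque": the same for the moment, N m; "grip_width": opening from 0.0 (shut) to 1.0 (fully open); "grip_force": force on a finger pad.
Only numpy, scipy, OpenCV 4.12 (cv2) and the standard library are available. Lean on these libraries where they do the work, as an engineer would, in place of code of your own. Each camera call takes 0.05 s, during which the arm holds its last target. There are 200 camera calls.

### The job

Put the bean tray back on the coffee scale, pouring lip towards the display: lower it gently, feel its ball feet down into the cone, the groove and the flat seat, and let go only once it sits fully home on all three. Then stand the largest brass check weight in the middle of the tray and leave it there. It is a 2 kg scale, so never load it beyond that, and leave everything else where it is.

Things in the scene. Friction and masses are not known exactly. Their poses are not given: they have to be found in the camera images.
- scale: Fixed coffee scale, black shell 185 x 150 x 28 mm. Origin on the table, under its upright post; x runs along the scale away from its front edge, which carries the display; y to the left, z up. It carries an aluminium pan carrier with three seats (cone, groove, flat). Limit of the scale: 20 N between tray and scale.
- carrier_top (a point): Middle of the carrier's top face (a small screw head), on the post's axis, 44 mm above the table. Axes are those of the scale, not of the carrier. The carrier is a plate 120 (x) x 100 (y) mm that can be turned about the post up to 0.43 rad either way from square with the scale; it is stiff (0.8 N m) and stands at any heading in that range, which is not reported.
- post (a point): Head of the scale's upright post, 30 mm above the table, under the carrier. Post and carrier stay put below about 9 N of load; above that they sink together (preloaded overload spring, then 1.2 N per mm, up to 6 mm), then it is solid.
- tray_center (a point): Centre of the loose steel bean tray (about 0.3 kg), half-way up its walls, 29 mm above the underside of its feet; x along the tray, away from its pouring lip. Outside 140 x 64 mm, walls 3 mm, rim 46 and inner floor 15 mm above the feet's underside; the lip sticks out 20 mm more at -x. Grip it across the long walls (64 mm), in their upper half so that finger tips clear the carrier.
- cone_foot (a point): Centre of the 12 mm dry steel ball foot near the tray's lip (tray x -50, y 0 mm). It belongs in the cone of the carrier: 90 degrees, 12 mm across at the mouth, 6 mm deep, at carrier x -50, y 0 mm. Home, the ball's centre is 46.5 mm above the table; beside the cone, on the carrier's top, 50 mm. It does not always slide home under the tray's weight alone.
- groove_foot (a point): Centre of the 12 mm ball foot at tray x 40, y 24 mm. It belongs in the carrier's V groove: 90 degrees, 12 mm wide, 6 mm deep, 28 mm long, along the carrier's x, centred at carrier x 40, y 24 mm. Home, the ball's centre is 46.5 mm above the table; beside the groove, on the carrier's top, 50 mm.
- flat_foot (a point): Centre of the 12 mm ball foot at tray x 40, y -24 mm. It belongs on the flat seat: a square recess with a flat bottom, 24 x 24 mm and 3.5 mm deep, marked by a dark disc, centred at carrier x 40, y -24 mm. Home, the ball's centre is 46.5 mm above the table; on the carrier's top, 50 mm.
- weight_large_center (a point): Centre (half-way up, 22 mm above its base) of the largest brass knob weight: body 30 mm diameter and 30 mm high, knob above it, 44 mm in all, 0.2 kg. It stands upright on the 10 mm thick dark wooden board, in a row with the two smaller ones 66 mm apart; grip it around the body.
- weight_mid_center (a point): Centre of the middle brass weight, 24 mm diameter, 35 mm high. Leave alone.
- weight_small_center (a point): Centre of the small brass weight, 19 mm diameter, 28 mm high. Leave alone.
- weight_board: Fixed dark wooden board 220 (x) x 56 (y) x 10 mm on which the three weights stand. Origin at the centre of its underside.
- cup: White coffee mug, 84 mm across, 62 mm high, handle to its +y side, standing on the saucer. Origin under its centre. Leave alone.
- saucer: White saucer, 144 mm across, 16 mm high. Origin under its centre. Leave alone.
- cake_plate: White plate, 170 mm across, 18 mm high. Origin under its centre. Leave alone.
- spoon: Steel spoon, 150 mm long, lying flat. Leave alone.
- bean_jar: Amber glass jar, 72 mm across, 110 mm high. Origin under its centre. Leave alone.
- sugar_pot: Terracotta sugar pot, 68 mm across, 85 mm high. Origin under its centre. Leave alone.

How it is judged:
On the way, in this order (a step that is already met when the one before it is completed fails the run):
1. the tray, still held, has all three feet down in their seats (foot centres less than 2 mm above home) (z of each of cone_foot, groove_foot, flat_foot in the frame of post below 0.0185 m and horizontal distance between tray_center and scale below 0.008 m and contact force between the fingers and tray above 0.5 N and contact force between tray and scale above 0.5 N), for 0.2 s.
2. the large weight stands on the tray floor (horizontal distance between weight_large_center and tray_center below 0.02 m and contact force between weight_large and tray above 1 N), for 0.2 s.
At the end, for the whole second after the job is handed in: The tray rests on the scale, lip towards the display, all three ball-foot centres no more than 1.2 mm above their home height, its centre within 5 mm of the post, level within 0.025 rad; the large weight stands upright on the tray floor within 20 mm of the tray's centre; both released and at rest (z of each of cone_foot, groove_foot, flat_foot in the frame of post below 0.0177 m and horizontal distance between tray_center and scale below 0.005 m and x of cone_foot in the frame of scale below -0.03 m and angle between tray_center's own z axis and vertical below 0.025 rad and horizontal distance between weight_large_center and tray_center below 0.02 m and angle between weight_large_center's own z axis and vertical below 0.06 rad and z of weight_large_center in the frame of tray_center below 0.0105 m and linear speed of each of tray, weight_large below 0.01 m/s); the robot touches nothing.
It fails at once if the 2 kg scale was overloaded (more than 20 N between tray and scale) (contact force between tray and scale above 20 N).
It fails at once if the scale was pushed by the arm or the fingers with more than 20 N (contact force between any of the fingers, the arm and scale above 20 N).
It fails at once if something else on the table was moved by more than 20 mm (distance of any of weight_mid_center, weight_small_center, cup, saucer, cake_plate, spoon, bean_jar, sugar_pot from where it was at the start of the episode above 0.02 m).
It also fails if it takes over 72 s, if anything falls off the work surface, if the arm or the gripper's body presses on something with over 40 N, if the wrist force passes 120 N, or if a joint passes its speed limit or range.

## Working session

There is one attempt and no reset: what is moved stays moved. The work goes in short steps, Python scripts to look and compute and a shell command to move; the robot and the scene stay as the last step left them, time stands still between calls to the robot, and variables do not carry over. Pictures are saved under pics/ and viewed, at most 12 in all, crops included, and the job is handed in when it is done.

```bash
mkdir -p pics; ls
cat > h.py <<'E'
import numpy as np, cv2
from scipy.spatial.transform import Rotation as R
from bench import arm, imaging, job
def snap(n,f=None):
    s=imaging.snapshot(n)
    if f: cv2.imwrite('pics/'+f+'.png',s['color'][:,:,::-1])
    return s
def ray(s,u,v):
    H=s['color'].shape[0]; f=H/2/np.tan(np.radians(s['fovy'])/2)
    x=(u-s['cx'])/f; y=(v-s['cy'])/f
    if 'distortion' in s: print('DIST',s['distortion'])
    d=R.from_rotvec(s['orientation']).apply([x,-y,-1]) 
    return np.array(s['xyz']),d
def onplane(s,u,v,z):
    o,d=ray(s,u,v); return o+d*(z-o[2])/d[2]
def proj(s,p):
    H=s['color'].shape[0]; f=H/2/np.tan(np.radians(s['fovy'])/2)
    c=R.from_rotvec(s['orientation']).inv().apply(np.array(p)-s['xyz'])
    return s['cx']+f*c[0]/-c[2], s['cy']-f*c[1]/-c[2]
E
python3 - <<'E'
from h import *
for n in ('scene','top','wrist'):
    s=snap(n,n+'0'); print(n,{k:v for k,v in s.items() if k!='color'})
a=[cv2.imread(f'pics/{n}0.png') for n in ('scene','top')]
print(arm.read_state(), arm.grasp_offset)
E
```

```text
pics
scene {'fovy': 55.665021943169734, 'cx': 247.15094159796587, 'cy': 186.6473011329648, 'xyz': array([ 1.03379089, -0.24528475,  0.78451498]), 'orientation': array([0.53111011, 0.37545058, 1.1494705 ])}
top {'fovy': 52.179426166231096, 'cx': 253.90008082635967, 'cy': 198.62114253475113, 'xyz': array([ 0.35581943, -0.03847658,  1.27420323]), 'orientation': array([ 0.10165467, -0.14177781, -1.56922607])}
wrist {'fovy': 60.724698545372625, 'cx': 256.69914909078847, 'cy': 185.59147695040556, 'xyz': array([ 0.25746883, -0.57492042,  0.37357474]), 'orientation': array([-0.27595305,  0.20602186, -1.26735813])}
{'clock': 0.15, 'qpos': array([ 1.23747497,  0.41786969, -0.01032713,  1.61402601,  0.0046963 ,
        1.11070322, -0.05301109]), 'qvel': array([ 0.00073966, -0.00166266, -0.00164065, -0.00315121,  0.00096947,
       -0.00070495, -0.0012834 ]), 'joint_efforts': array([ 1.54691625e-04, -8.64744401e+01,  6.78416993e-01, -4.35056520e+01,
        1.90768449e-02,  5.78578285e-03,  8.50076685e-05]), 'position': array([ 0.17974179, -0.59831729,  0.23078753]), 'orientation': array([-3.10725633e+00, -4.56653910e-01,  3.27948479e-04]), 'ft_force': array([0.06412594, 0.02519695, 0.14834273]), 'torque': array([ 0.00492787, -0.03367419,  0.00657032]), 'grip_force': 0.0, 'grip_width': 0.9998240410528554} 0.0187
```

View pics/top0.png

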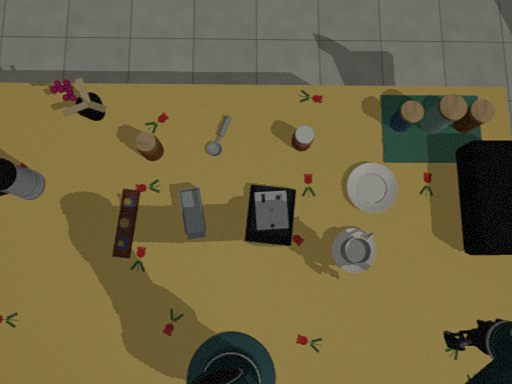

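View pics/scene0.png

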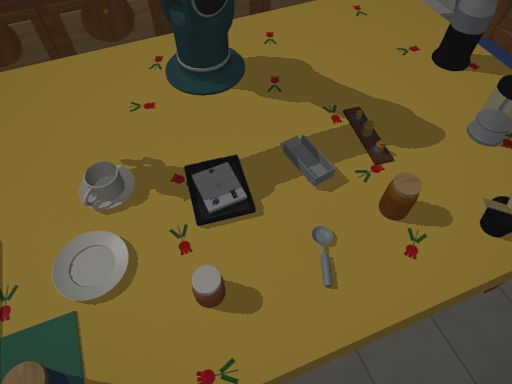

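Top: tray at (193,213), black scale with the carrier at (270,215), weight board at (126,223). Scene: the carrier's seats are at about (205-240,195-210), with two more features visible. Next I'll take an enlarged crop and rough positions.

Run:
```python
from h import *
s=snap('top'); c=s['color']
crop=c[175:265,105:310][:,:,::-1]
big=cv2.resize(crop,None,fx=3.9,fy=3.9,interpolation=cv2.INTER_CUBIC)
s2=snap('scene'); crop2=s2['color'][95:225,175:400][:,:,::-1]
big2=cv2.resize(crop2,(800,int(130*800/225)),interpolation=cv2.INTER_CUBIC)[:245+0]
cv2.imwrite('pics/topbig.png',cv2.convertScaleAbs(big,alpha=1.6))
for n,u,v,z in (('tray',193,213,.046),('carrier',270,212,.044),('board',126,223,.01)): print(n,onplane(s,u,v,z))
```

```text
tray [0.50197604 0.12123    0.046     ]
carrier [ 0.50517577 -0.12111959  0.044     ]
board [0.47418633 0.33932138 0.01      ]
```

View pics/topbig.png

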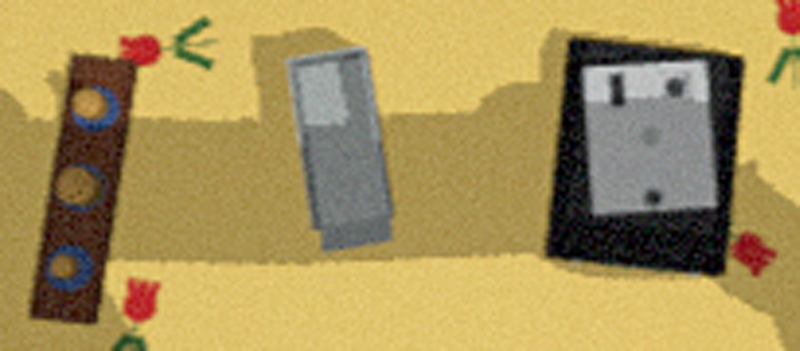

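The crop shows the weights at (92,103), (78,185) and (68,266). The tray's lip is at the bottom (355,235). On the carrier, the groove is at (616,88), the flat disc at (676,87), the screw at (650,134) and the cone at (653,196). I'll use the wrist camera closer in for a precise measurement.

```bash
cat >> h.py <<'E'
def topx(u,v): return 105+u/3.9-.4,175+v/3.9-.4
def goal(p,yaw):
    """shift in tool mm and turn deg from present measured pose to TCP p, tool straight down, tool x at world heading yaw"""
    st=arm.read_state(); Q=R.from_rotvec(st['orientation'])
    T=R.from_euler('z',yaw)*R.from_rotvec([np.pi,0,0])
    sh=Q.inv().apply(np.array(p)-st['position'])*1000
    rv=np.degrees((Q.inv()*T).as_rotvec())
    print('shift',sh.round(1),'turn',rv.round(2)); return sh,rv
E
python3 - <<'E'
from h import *
s=snap('top')
for n,u,v,z in (('groove',616,88,.041),('disc',676,87,.041),('screw',650,134,.044),('cone',653,196,.044),('w1',92,103,.054),('w2',78,185,.045),('w3',68,266,.038),('tr tl',290,58,.046),('tr tr',366,50,.046),('tr bl',316,228,.046),('tr br',390,218,.046)):
    print(n,onplane(s,*topx(u,v),z).round(4))
st=arm.read_state();Q=R.from_rotvec(st['orientation']);w=snap('wrist')
C=R.from_rotvec(w['orientation'])
print('cam off tool',Q.inv().apply(w['xyz']-st['position']),'look tool',Q.inv().apply(C.apply([0,0,-1])),'tool x',Q.apply([1,0,0]),Q.apply([0,0,1]))
goal([.40,-.12,.25],-.3)
goal([.40,-.12,.25],0)
E
```

```text
groove [ 0.5532 -0.098   0.041 ]
disc [ 0.554  -0.1472  0.041 ]
screw [ 0.5149 -0.1252  0.044 ]
cone [ 0.4644 -0.1271  0.044 ]
w1 [0.5389 0.3226 0.054 ]
w2 [0.4739 0.3333 0.045 ]
w3 [0.4098 0.3403 0.038 ]
tr tl [0.577 0.167 0.046]
tr tr [0.5837 0.1056 0.046 ]
tr bl [0.4391 0.1429 0.046 ]
tr br [0.447  0.0841 0.046 ]
cam off tool [ 0.08118734 -0.00015579 -0.14285893] look tool [-3.15946029e-01  4.62765008e-04  9.48777051e-01] tool x [ 9.57715816e-01  2.87715854e-01 -5.71921730e-05] [-1.88356684e-04  4.28200277e-04 -9.99999891e-01]
shift [ 348.6 -394.9  -18.8] turn [-2.000e-02  1.000e-02  3.391e+01]
shift [ 348.6 -394.9  -18.8] turn [-2.000e-02  1.000e-02  1.672e+01]
```

```bash
python3 -m creep '[27.5,-25.4,0,0,0,0,85, 55,-50.8,0,0,0,0,85, 82.5,-76.2,0,0,0,0,85, 110,-101.6,0,0,0,0,85, 137.5,-127,0,0,0,0,85]' 
python3 -m creep '[27.5,-25.4,0,0,0,0,85, 55,-50.8,0,0,0,0,85, 82.5,-76.2,0,0,0,0,85, 110,-101.6,0,0,0,0,85, 137.5,-127,0,0,0,0,85]' 
python3 -m creep '[25.8,-23.7,0,0,0,2.2,85, 51.6,-47.4,0,0,0,4.4,85, 77.4,-71.1,0,0,0,6.6,85, 103.2,-94.8,0,0,0,8.8,85, 129,-118.5,0,0,0,11,85]' 
python3 -m creep '[0,0,0,0,0,0,85,0,0,0,0,0,0,85,0,0,0,0,0,0,85,0,0,0,0,0,0,85,0,0,0,0,0,0,85]'
python3 - <<'E'
from h import *
goal([.46,-.125,.23],0.1)
s=snap('wrist','w1')
for p in ([.464,-.127,.044],[.515,-.125,.044],[.553,-.098,.041]): print(proj(s,p))
E
```

```text
clock: 0.77
position: [0.2755, -0.4357, 0.2313]
orientation: [3.108, 0.456, -0.0]
ft_force: [0.8, -1.1, 0.6]
grip_width: 0.993
grip_force: 0.0
clock: 1.18
position: [0.3707, -0.2745, 0.2315]
orientation: [3.108, 0.456, 0.0]
ft_force: [1.5, -0.9, 0.1]
grip_width: 0.993
grip_force: 0.0
clock: 1.6
position: [0.4602, -0.124, 0.2315]
orientation: [3.138, 0.153, 0.001]
ft_force: [1.2, -0.8, -0.2]
grip_width: 0.996
grip_force: 0.0
clock: 2.02
position: [0.4592, -0.1266, 0.2313]
orientation: [3.138, 0.154, -0.0]
ft_force: [0.3, 0.3, 0.6]
grip_width: 0.994
grip_force: 0.0
shift [ 1.  -1.5  1.3] turn [ 0.01  0.01 -0.1 ]
(np.float64(257.56571505315316), np.float64(154.6664320015057))
(np.float64(260.67902263416266), np.float64(103.80026933504051))
(np.float64(236.43655173293217), np.float64(59.773823017388025))
```

View pics/w1.png

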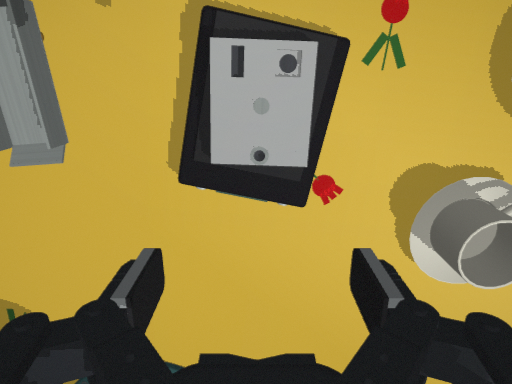

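Wrist view: the cone is at (259,155), the screw at (261,105), the groove at (237,61) and the disc at (288,63). The projections agree. I'll compute centroids next.

```bash
cat >> h.py <<'E'
def blob(g,u,v,r,th):
    u0,v0=int(u)-r,int(v)-r
    m=(g[v0:v0+2*r+1,u0:u0+2*r+1]<th).astype(np.uint8)
    n,l,st,c=cv2.connectedComponentsWithStats(m)
    i=1+np.argmax(st[1:,4]); return c[i][0]+u0,c[i][1]+v0,st[i,4]
E
python3 - <<'E'
from h import *
s=snap('wrist'); g=cv2.cvtColor(s['color'],cv2.COLOR_RGB2GRAY)
print(g[105,255:268],g[155,248:272])
P={}
for n,u,v,r,th,z in (('cone',259,155,10,110,.044),('groove',237,61,18,90,.044),('disc',288,63,14,110,.0405)):
    b=blob(g,u,v,r,th); P[n]=onplane(s,b[0],b[1],z); print(n,b,P[n].round(4))
m=cv2.inRange(g,140,255)
n,l,stt,c=cv2.connectedComponentsWithStats(m); k=l[130,240]
m=(l==k).astype(np.uint8); cn=max(cv2.findContours(m,0,1)[0],key=cv2.contourArea)
rc=cv2.minAreaRect(cn); q=[onplane(s,*p,.044) for p in cv2.boxPoints(rc)]; q=np.array(q); print('carrier',q.round(4),q.mean(0),[np.linalg.norm(q[i]-q[i-1]).round(4) for i in range(4)])
mid=(P['groove']+P['disc'])/2; d=mid-P['cone']; h=np.arctan2(d[1],d[0])
d2=P['groove']-P['disc'];print('L',np.linalg.norm(d[:2]),np.linalg.norm(d2[:2]),'yaw',h,np.arctan2(-d2[0],d2[1]))
print('centre',P['cone']+d*50/90, 'screw', onplane(s,261,105,.044))
E
```

```text
[144 143 143 143 143 144 141 139 141 143 143 143 144] [164 162 149 145 145 131  83  67  68  65  53  51  48  49  48  49  53 132
 143 144 140 159 163 164]
cone (np.float64(259.0), np.float64(155.5), np.int32(102)) [ 0.4633 -0.1284  0.044 ]
groove (np.float64(237.5), np.float64(61.0), np.int32(372)) [ 0.552  -0.0991  0.044 ]
disc (np.float64(287.8957528957529), np.float64(63.166023166023166), np.int32(259)) [ 0.5549 -0.147   0.0405]
carrier [[ 0.4505 -0.0741  0.044 ]
 [ 0.5698 -0.0723  0.044 ]
 [ 0.5764 -0.1712  0.044 ]
 [ 0.4573 -0.1853  0.044 ]] [ 0.51348941 -0.12569963  0.044     ] [np.float64(0.1114), np.float64(0.1194), np.float64(0.0991), np.float64(0.1199)]
L 0.09025589010907537 0.04790112656061679 yaw 0.0598109837992466 0.06097912258011946
centre [ 0.51338816 -0.12544806  0.04302778] screw [ 0.51395762 -0.12531384  0.044     ]
```

```bash
python3 -m creep '[2.5,-24,0,0,0,0,85, 5,-48,0,0,0,0,85, 7.5,-72,0,0,0,0,85, 10,-96,0,0,0,0,85, 12.5,-120,0,0,0,0,85]' 
python3 -m creep '[2.5,-24,0,0,0,-1,85, 5,-48,0,0,0,-2,85, 7.5,-72,0,0,0,-3.3,85, 10,-96,0,0,0,-3.3,85, 12.5,-120,0,0,0,-3.3,85]' >/dev/null
python3 -m creep '[0,0,0,0,0,0,85,0,0,0,0,0,0,85,0,0,0,0,0,0,85,0,0,0,0,0,0,85,0,0,0,0,0,0,85]'
python3 - <<'E'
from h import *
s=snap('wrist','w2')
E
```

```text
clock: 2.53
position: [0.4599, -0.0043, 0.2314]
orientation: [3.138, 0.155, 0.0]
ft_force: [0.6, 0.2, 0.9]
grip_width: 0.993
grip_force: 0.0
clock: 3.37
position: [0.4606, 0.1147, 0.2313]
orientation: [3.132, 0.244, -0.0]
ft_force: [0.0, -0.6, -0.5]
grip_width: 0.991
grip_force: 0.0
```

View pics/w2.png

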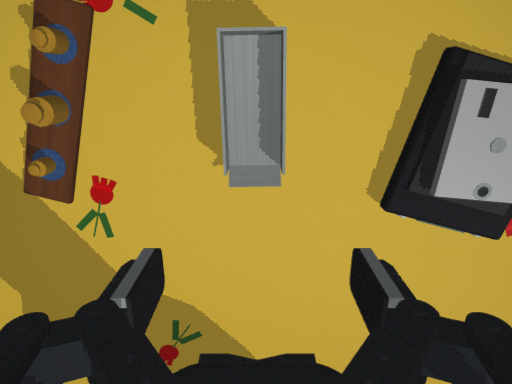

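The tray rim's outer corners are at about (217,28), (286,27), (222,173) and (286,173). The weights are at the upper left, and the middle one looks largest.

Run:
```python
from h import *
s=snap('wrist'); hsv=cv2.cvtColor(s['color'],cv2.COLOR_RGB2HSV)
m=(hsv[:,:,1]<90).astype(np.uint8); m[:,:205]=0;m[:,300:]=0;m[215:]=0
n,l,stt,c=cv2.connectedComponentsWithStats(m); k=1+np.argmax(stt[1:,4]); m=l==k; print(stt[k])
L,Rr=[],[]
for v in range(34,168,2):
    x=np.where(m[v])[0]; L.append((*onplane(s,x[0]-.5,v,.046)[:2],x[0])); Rr.append((*onplane(s,x[-1]+.5,v,.046)[:2],x[-1]))
L=np.array(L);Rr=np.array(Rr)
print(L[::12],Rr[::12])
fl=np.polyfit(L[:,0],L[:,1],1);fr=np.polyfit(Rr[:,0],Rr[:,1],1)
top=np.where(m[:,250])[0][0]; T=onplane(s,250,top-.5,.046); 
# lower rim corner
for v in range(164,190,2):
    x=np.where(m[v])[0]; print(v,x[0] if len(x) else None,x[-1] if len(x) else None,end=';')
print(fl,fr,np.arctan(fl[0]),np.arctan(fr[0]),'width',(fl[1]-fr[1]+(fl[0]-fr[0])*.51)*np.cos(np.arctan(fl[0])),'top',top,T)
yaw=(np.arctan(fl[0])+np.arctan(fr[0]))/2
mid=(fl+fr)/2; d=np.array([np.cos(yaw),np.sin(yaw)])
p=T[:2]; q=np.array([p[0],np.polyval(mid,p[0])])
q=q+d*np.dot(p-q,d); print('centre from top',q-.07*d)
b=onplane(s,254,173.5,.046)[:2]; q=np.array([b[0],np.polyval(mid,b[0])]); q=q+d*np.dot(b-q,d);print('from bottom',q+.07*d,'yaw',yaw)
```

```text
[  217    27    70   160 10343]
[[5.71502258e-01 1.69479740e-01 2.17000000e+02]
 [5.51296973e-01 1.66161161e-01 2.18000000e+02]
 [5.30200219e-01 1.62696165e-01 2.19000000e+02]
 [5.08303193e-01 1.58110493e-01 2.21000000e+02]
 [4.85240386e-01 1.54299757e-01 2.22000000e+02]
 [4.61087917e-01 1.50308972e-01 2.23000000e+02]] [[5.81447277e-01 1.06246659e-01 2.86000000e+02]
 [5.61308637e-01 1.02485538e-01 2.86000000e+02]
 [5.40133151e-01 9.95018015e-02 2.85000000e+02]
 [5.18153933e-01 9.54188370e-02 2.85000000e+02]
 [4.95160169e-01 9.11474055e-02 2.85000000e+02]
 [4.71079953e-01 8.66741496e-02 2.85000000e+02]]
164 223 284;166 224 284;168 224 284;170 224 284;172 224 284;174 224 284;176 229 280;178 229 280;180 229 280;182 229 280;184 229 280;186 229 263;188 None None;[0.17352083 0.07036639] [0.17376276 0.0052295 ] 0.17181009520417892 0.17204493689526945 width 0.0640563035390719 top 27 [0.58241482 0.14014704 0.046     ]
centre from top [0.51365207 0.12698941]
from bottom [0.51456228 0.12714746] yaw 0.17192751604972417
```

```bash
python3 -c "
from h import *
goal([.514,.127,.016],.172)"
```

```text
shift [ 54.6  -3.5 215.3] turn [ 0.01 -0.   -0.9 ]
```

```bash
python3 -m creep '[18,-1,25,0,0,-0.9,85, 36,-2,50,0,0,-0.9,85, 54.6,-3.5,80,0,0,-0.9,85, 54.6,-3.5,110,0,0,-0.9,85, 54.6,-3.5,140,0,0,-0.9,85]' >/dev/null
python3 -m creep '[0,0,25,0,0,0,85, 0,0,45,0,0,0,85, 0,0,60,0,0,0,85, 0,0,70,0,0,0,85, 0,0,75.3,0,0,0,85]'
python3 - <<'E'
from h import *
goal([.514,.127,.016],.172)
snap('wrist','w3')
E
```

```text
clock: 4.3
position: [0.5135, 0.1274, 0.0149]
orientation: [3.13, 0.271, -0.002]
ft_force: [0.4, -0.0, 0.0]
grip_width: 0.994
grip_force: 0.0
shift [ 0.4  0.5 -1.1] turn [-0.    0.08  0.05]
```

View pics/w3.png

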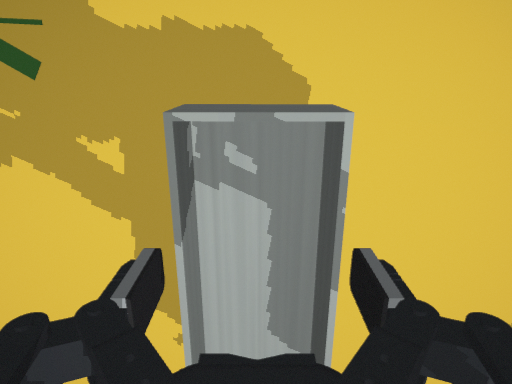

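The fingers straddle the tray symmetrically: walls at columns ~170 and ~345, pads at 160 and 352. Now I'll close.

```bash
python3 -m creep '[0,0,0,0,0,0,75, 0,0,0,0,0,0,70, 0,0,0,0,0,0,66, 0,0,0,0,0,0,62, 0,0,0,0,0,0,56]' 30
python3 -m creep '[0,0,0,0,0,0,50, 0,0,0,0,0,0,50, 0,0,0,0,0,0,50, 0,0,0,0,0,0,50, 0,0,0,0,0,0,50]' 30
python3 -m creep '[0,0,-2,0,0,0,50, 0,0,-5,0,0,0,50, 0,0,-10,0,0,0,50, 0,0,-15,0,0,0,50, 0,0,-20,0,0,0,50]' 30
python3 -m creep '[0,0,0,0,0,0,50, 0,0,0,0,0,0,50, 0,0,0,0,0,0,50, 0,0,0,0,0,0,50, 0,0,0,0,0,0,50]' 30
python3 -c "
from h import *
print(arm.read_state()['torque']);goal([.5134,-.1254,.12],.06)"
```

```text
clock: 4.77
position: [0.5146, 0.128, 0.017]
orientation: [-3.13, -0.272, -0.003]
ft_force: [-1.0, 0.6, 5.5]
grip_width: 0.748
grip_force: 31.4
clock: 5.18
position: [0.5146, 0.1279, 0.017]
orientation: [-3.13, -0.272, -0.003]
ft_force: [-1.2, -0.6, 5.5]
grip_width: 0.745
grip_force: 31.4
clock: 5.6
position: [0.5139, 0.1277, 0.0367]
orientation: [-3.13, -0.271, -0.0]
ft_force: [-0.7, 0.1, -2.3]
grip_width: 0.747
grip_force: 33.9
clock: 6.02
position: [0.5137, 0.1277, 0.0358]
orientation: [-3.13, -0.272, 0.001]
ft_force: [-0.7, 0.8, -2.7]
grip_width: 0.746
grip_force: 33.9
[0.0109412  0.00550944 0.02005891]
shift [-44.  249.3 -84.2] turn [-0.    0.03  6.48]
```

```bash
cat >> h.py <<'E'
def trayedge(s,z,tp):
    """far rim edge & side lines, in tool frame mm"""
    st=arm.read_state();Q=R.from_rotvec(st['orientation'])
    hsv=cv2.cvtColor(s['color'],cv2.COLOR_RGB2HSV); m=(hsv[:,:,1]<70)
    L=[];Rr=[]
    for v in range(tp+8,230,4):
        x=np.where(m[v,130:390])[0]+130
        L.append(Q.inv().apply(onplane(s,x[0]-.5,v,z)-st['position'])*1000);Rr.append(Q.inv().apply(onplane(s,x[-1]+.5,v,z)-st['position'])*1000)
    return np.array(L),np.array(Rr)
E
python3 - <<'E'
from h import *
s=snap('wrist','w4'); st=arm.read_state();Q=R.from_rotvec(st['orientation'])
hsv=cv2.cvtColor(s['color'],cv2.COLOR_RGB2HSV);g=cv2.cvtColor(s['color'],cv2.COLOR_RGB2GRAY)
print(hsv[95:130,255,1],g[95:130,255])
L,Rr=trayedge(s,st['position'][2]+.029,112)
print(L[::5,:2].round(1),Rr[::5,:2].round(1))
for v in (104,106,108,110,112,114): print(v,(Q.inv().apply(onplane(s,258,v,st['position'][2]+.029)-st['position'])*1000).round(1))
E
```

```text
[176 177 176 177 178 179 176 176 179 175 176  29   9   6   9   8   8  11
   8   9  10  12  10  11  10   8  12  12  11  12  10  10  10  10  10] [136 136 136 136 137 135 136 137 136 137 137  94  87  89  87  89  89  89
  91 110 120 121 121 119 121 120 121 121 119 121 121 122 120 120 121]
[[ 67.  -32.1]
 [ 60.1 -32. ]
 [ 52.9 -31.9]
 [ 45.4 -31.8]
 [ 37.6 -32.1]
 [ 29.5 -32. ]] [[67.  31.8]
 [60.1 31.7]
 [52.9 32. ]
 [45.4 31.9]
 [37.6 31.8]
 [29.5 31.7]]
104 [ 72.3   0.4 -29. ]
106 [ 71.7   0.4 -29. ]
108 [ 71.    0.4 -29. ]
110 [ 70.4   0.4 -29. ]
112 [ 69.7   0.4 -29. ]
114 [ 69.    0.4 -29. ]
```

View pics/w4.png

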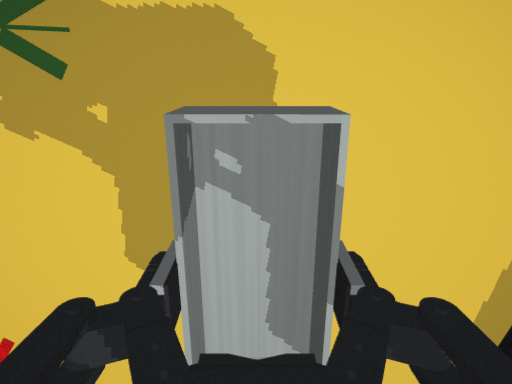

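The tray is held straight. Its far rim is at row ~113, so the tray centre is about 0.9 mm behind the TCP. Now I'll raise it and carry it over.

```bash
python3 -m creep '[0,0,-15,0,0,0,50, 0,0,-35,0,0,0,50, -2,10,-55,0,0,0,50, -6,30,-70,0,0,0,50, -10,55,-84,0,0,0,50]' 
python3 -m creep '[-5,30,0,0,0,1,50, -10,60,0,0,0,2,50, -15,90,0,0,0,4,50, -20,120,0,0,0,5.5,50, -26,148,0,0,0,6.5,50]' 
python3 -m creep '[-2,20,0,0,0,0,50, -2,34,0,0,0,0,50, -2,42,0,0,0,0,50, -2,47,0,0,0,0,50, -2,47,0,0,0,0,50]'
python3 -m creep '[0,0,0,0,0,0,50, 0,0,0,0,0,0,50, 0,0,0,0,0,0,50, 0,0,0,0,0,0,50, 0,0,0,0,0,0,50]' >/dev/null
python3 -c "
from h import *
goal([.5143,-.1254,.068],.06)
st=arm.read_state();print(st['position'],st['ft_force'],st['torque'])"
```

```text
clock: 6.48
position: [0.5133, 0.0727, 0.121]
orientation: [-3.129, -0.276, -0.001]
ft_force: [-0.0, 0.0, -2.6]
grip_width: 0.746
grip_force: 34.8
clock: 6.9
position: [0.5132, -0.0802, 0.12]
orientation: [3.14, 0.091, 0.0]
ft_force: [0.7, -0.2, -3.4]
grip_width: 0.74
grip_force: 34.7
clock: 7.32
position: [0.5142, -0.1258, 0.1199]
orientation: [-3.14, -0.093, 0.0]
ft_force: [0.1, -0.1, -1.6]
grip_width: 0.747
grip_force: 34.7
shift [ 0.   0.4 52. ] turn [-0.01  0.    0.02]
[ 0.51424253 -0.12500708  0.11999604] [-0.16997872  0.09954107 -2.61085301] [-0.06638619 -0.02885724  0.00832022]
```

```bash
python3 -m creep '[0,0.4,12,0,0,0,50, 0,0.4,24,0,0,0,50, 0,0.4,36,0,0,0,50, 0,0.4,44,0,0,0,50, 0,0.4,50,0,0,0,50]' 
python3 -m creep '[0,0,1,0,0,0,50, 0,0,2,0,0,0,50, 0,0,3,0,0,0,50, 0,0,4,0,0,0,50, 0,0,5,0,0,0,50]' 
python3 -m creep '[0,0,0.5,0,0,0,50, 0,0,1,0,0,0,50, 0,0,1.5,0,0,0,50, 0,0,2,0,0,0,50, 0,0,2,0,0,0,50]' 
python3 -c "
from h import *
st=arm.read_state();print(st['position'],st['ft_force'],st['torque']);snap('wrist','w5')
goal([.5143,-.1254,.0575],.06)"
```

```text
clock: 8.15
position: [0.5135, -0.1257, 0.0682]
orientation: [-3.139, -0.094, 0.003]
ft_force: [-0.1, 0.6, -1.7]
grip_width: 0.744
grip_force: 34.7
clock: 8.57
position: [0.5144, -0.126, 0.0652]
orientation: [3.14, 0.094, 0.001]
ft_force: [-0.5, 0.2, -3.8]
grip_width: 0.74
grip_force: 34.7
clock: 8.98
position: [0.5142, -0.1259, 0.0629]
orientation: [-3.14, -0.094, 0.0]
ft_force: [0.7, 0.6, -2.5]
grip_width: 0.745
grip_force: 34.7
[ 0.5141864  -0.12586434  0.06291812] [ 0.73391692  0.57430111 -2.53461822] [-0.02091144  0.05294422 -0.01059123]
shift [ 0.1 -0.5  5.5] turn [-0.    0.   -0.02]
```

```bash
for i in 1; do
python3 -m creep '[0,-0.3,0.5,0,0,0,50, 0,-0.3,1,0,0,0,50, 0,-0.3,1.5,0,0,0,50, 0,-0.3,2,0,0,0,50, 0,-0.3,2,0,0,0,50]' ; done
python3 -m creep '[0,0,0.4,0,0,0,50, 0,0,0.8,0,0,0,50, 0,0,1.2,0,0,0,50, 0,0,1.5,0,0,0,50, 0,0,1.5,0,0,0,50]' 
python3 -c "
from h import *
st=arm.read_state();print(st['position'],st['ft_force'],st['torque'])"
```

```text
clock: 9.45
position: [0.5142, -0.1255, 0.0609]
orientation: [-3.14, -0.094, 0.0]
ft_force: [0.3, -0.0, -2.8]
grip_width: 0.742
grip_force: 34.7
clock: 9.87
position: [0.5142, -0.1256, 0.0594]
orientation: [-3.14, -0.094, 0.0]
ft_force: [0.2, -0.6, -2.6]
grip_width: 0.745
grip_force: 34.7
[ 0.51415256 -0.12556274  0.05937644] [ 0.17372481 -0.56618103 -2.59842082] [-0.0106195   0.00417429  0.05055573]
```

```bash
python3 -m creep '[0,0,0.3,0,0,0,50, 0,0,0.6,0,0,0,50, 0,0,0.9,0,0,0,50, 0,0,1,0,0,0,50, 0,0,1,0,0,0,50]' 
python3 -m creep '[0,0,0.2,0,0,0,50, 0,0,0.4,0,0,0,50, 0,0,0.6,0,0,0,50, 0,0,0.8,0,0,0,50, 0,0,0.8,0,0,0,50]' 
python3 -c "
from h import *
st=arm.read_state();print(st['position'],st['ft_force'],st['torque'])"
```

```text
clock: 10.28
position: [0.5142, -0.1256, 0.0585]
orientation: [-3.14, -0.094, 0.0]
ft_force: [0.0, -0.2, -3.1]
grip_width: 0.741
grip_force: 34.7
clock: 10.7
position: [0.5143, -0.1255, 0.0578]
orientation: [-3.14, -0.094, -0.0]
ft_force: [0.3, 1.3, 0.9]
grip_width: 0.747
grip_force: 35.1
[ 0.51429836 -0.12550358  0.05776775] [0.33305034 1.26473962 0.92555504] [0.16766835 0.0771579  0.03905153]
```

```bash
python3 -m creep '[0,-0.2,0.1,0,0,0,50, 0,-0.4,0.2,0,0,0,50, 0,-0.5,0.3,0,0,0,50, 0,-0.5,0.4,0,0,0,50, 0,-0.5,0.4,0,0,0,50]' 
python3 -c "
from h import *
st=arm.read_state();print(st['position'],st['ft_force'],st['torque'])"
python3 -m creep '[0,0,0.1,0,0,0,50, 0,0,0.2,0,0,0,50, 0,0,0.3,0,0,0,50, 0,0,0.4,0,0,0,50, 0,0,0.4,0,0,0,50]' 
python3 -c "
from h import *
st=arm.read_state();print(st['position'],st['ft_force'],st['torque'])"
```

```text
clock: 11.12
position: [0.5144, -0.1253, 0.0575]
orientation: [3.14, 0.094, 0.001]
ft_force: [0.6, -1.3, 6.5]
grip_width: 0.743
grip_force: 35.7
[ 0.51438992 -0.12529589  0.05754359] [ 0.59076267 -1.33197962  6.46894327] [-0.23607068  0.30014309  0.02057372]
clock: 11.53
position: [0.5144, -0.1253, 0.0572]
orientation: [3.14, 0.093, 0.001]
ft_force: [-0.8, -1.2, 7.8]
grip_width: 0.747
grip_force: 35.8
[ 0.51442159 -0.12530617  0.05718077] [-0.81692467 -1.18187049  7.84251095] [-0.24377146  0.27961774  0.0165771 ]
```

```bash
r(){ python3 -c "
from h import *
st=arm.read_state();print((st['position']*1e3).round(2),st['ft_force'].round(1),st['torque'].round(2))"; }
python3 -m creep '[0.5,0,-0.4,0,0,0,50, 1.2,0,-0.4,0,0,0,50, 1.2,0,-0.4,0,0,0,50, 1.2,0,-0.4,0,0,0,50, 1.2,0,-0.4,0,0,0,50]' >/dev/null; r
python3 -m creep '[-1,0,0,0,0,0,50, -2.4,0,0,0,0,0,50, -2.4,0,0,0,0,0,50, -2.4,0,0,0,0,0,50, -2.4,0,0,0,0,0,50]' >/dev/null; r
python3 -m creep '[1.2,0.5,0,0,0,0,50, 1.2,1,0,0,0,0,50, 1.2,1,0,0,0,0,50, 1.2,1,0,0,0,0,50, 1.2,1,0,0,0,0,50]' >/dev/null; r
python3 -m creep '[0,-1,0,0,0,0,50, 0,-2,0,0,0,0,50, 0,-2,0,0,0,0,50, 0,-2,0,0,0,0,50, 0,-2,0,0,0,0,50]' >/dev/null; r
python3 -m creep '[0,0.5,0,0,0,0,50, 0,1,0,0,0,0,50, 0,1,0,0,0,0,50, 0,1,0,0,0,0,50, 0,1,0,0,0,0,50]' >/dev/null; r
```

```text
[ 514.82 -125.24   57.29] [-5.3 -1.6  7.5] [-0.33  1.08  0.06]
[ 513.66 -125.22   57.61] [ 4.9 -1.8  5. ] [-0.33 -1.21  0.02]
[ 514.08 -125.5    57.28] [0.5 2.2 5.7] [ 0.61 -0.21  0.01]
[ 514.09 -124.92   57.43] [ 1.8 -5.4  7.6] [-1.32 -0.33  0.15]
[ 514.08 -125.17   57.36] [ 1.  -1.4  7.1] [-0.31 -0.28  0.07]
```

Lateral resistance builds up both ways in x and y, so the feet are captured in the cone and groove. I'll centre the residual force, release and look.

```bash
r(){ python3 -c "
from h import *
st=arm.read_state();print((st['position']*1e3).round(2),st['ft_force'].round(1),st['torque'].round(2))"; }
python3 -m creep '[0.2,0.3,0,0,0,0,50, 0.2,0.3,0,0,0,0,50, 0.2,0.3,0,0,0,0,50, 0.2,0.3,0,0,0,0,50, 0.2,0.3,0,0,0,0,50]' 25 >/dev/null; r
python3 -m creep '[0,0,0,0,0,0,64, 0,0,0,0,0,0,65, 0,0,0,0,0,0,67, 0,0,0,0,0,0,72, 0,0,0,0,0,0,80]' ; r
python3 -m creep '[0,0,0,0,0,0,85, 0,0,0,0,0,0,85, 0,0,0,0,0,0,85, 0,0,-3,0,0,0,85, 0,0,-8,0,0,0,85]' ; r
python3 -m creep '[0,0,-15,0,0,0,85, 0,0,-40,0,0,0,85, 0,0,-70,0,0,0,85, -10,0,-95,0,0,0,85, -20,0,-105,0,0,0,85]' >/dev/null
python3 -m creep '[-20,0,0,0,0,0,85, -30,0,0,0,0,0,85, -30,0,0,0,0,0,85, -30,0,0,0,0,0,85, -30,0,0,0,0,0,85]' ; 
python3 -c "
from h import *
a=snap('wrist','w6')"
```

```text
[ 514.17 -125.26   57.29] [ 1.  -0.2  7.6] [-0.06 -0.11  0.07]
clock: 14.45
position: [0.5141, -0.1253, 0.057]
orientation: [-3.14, -0.094, 0.001]
ft_force: [-0.0, 0.3, -0.3]
grip_width: 0.932
grip_force: 0.0
[ 514.06 -125.29   57.05] [-0.   0.3 -0.3] [0.03 0.02 0.02]
clock: 14.87
position: [0.5141, -0.1253, 0.0652]
orientation: [-3.14, -0.094, 0.001]
ft_force: [0.3, -0.6, 0.1]
grip_width: 0.998
grip_force: 0.0
[ 514.14 -125.28   65.24] [ 0.3 -0.6  0.1] [-0.01 -0.03  0.02]
clock: 15.7
position: [0.4651, -0.1283, 0.1702]
orientation: [-3.14, -0.094, -0.0]
ft_force: [-0.2, 0.5, 0.6]
grip_width: 0.995
grip_force: 0.0
```

View pics/w6.png

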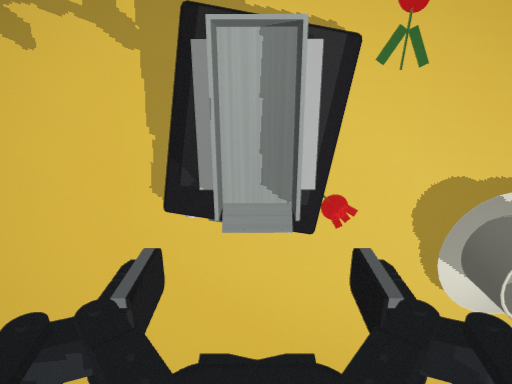

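The tray sits on the carrier with the rim spanning columns 207–308 at the top and the lip at the near end (258,218). I'll check the rim against its home height.

Run:
```python
from h import *
s=snap('wrist'); g=cv2.GaussianBlur(cv2.cvtColor(s['color'],cv2.COLOR_RGB2GRAY),(3,3),0)
hsv=cv2.cvtColor(s['color'],cv2.COLOR_RGB2HSV)
for v in (20,25,30,100,150,195,205,212): print(v,g[v,194:222].tolist(),g[v,292:318].tolist())
print(g[8:30,258].tolist(),g[195:240,258].tolist())
for z in (.0865,.090):
  for p in ((206.5,14),(308,14),(212.5,218)): print(z,onplane(s,*p,z).round(4),end='')
  print()
```

```text
20 [27, 27, 30, 36, 38, 39, 39, 39, 39, 38, 47, 81, 130, 154, 156, 152, 136, 115, 103, 100, 100, 99, 99, 99, 99, 99, 99, 99] [94, 93, 93, 91, 86, 83, 83, 83, 82, 82, 90, 113, 142, 155, 157, 153, 142, 132, 128, 129, 129, 129, 129, 129, 128, 128]
25 [27, 28, 32, 36, 38, 39, 39, 39, 39, 39, 41, 69, 122, 153, 156, 154, 140, 118, 105, 102, 101, 99, 98, 97, 96, 96, 97, 96] [74, 74, 74, 74, 73, 71, 70, 70, 70, 70, 84, 119, 147, 155, 156, 138, 89, 45, 31, 30, 30, 36, 43, 50, 55, 62]
30 [27, 31, 35, 38, 39, 40, 40, 39, 39, 39, 39, 63, 117, 151, 156, 156, 145, 122, 106, 102, 103, 108, 124, 143, 151, 151, 151, 151] [115, 115, 114, 114, 110, 99, 83, 72, 70, 70, 88, 126, 151, 156, 155, 135, 92, 57, 49, 48, 48, 47, 48, 48, 48, 47]
100 [90, 120, 130, 131, 130, 130, 130, 131, 131, 130, 130, 130, 131, 130, 129, 123, 127, 143, 151, 140, 119, 106, 104, 104, 114, 137, 150, 151] [112, 112, 106, 91, 76, 71, 71, 81, 111, 141, 154, 157, 162, 170, 175, 176, 176, 176, 176, 176, 176, 176, 176, 175, 176, 176]
150 [37, 36, 50, 86, 117, 128, 130, 130, 130, 129, 129, 129, 129, 129, 129, 129, 132, 139, 148, 152, 15
[... 681 characters left out ...]
31, 32, 31, 31, 31, 30, 30, 31, 45, 86, 130, 149, 147, 131, 112, 91, 72] [80, 59, 64, 87, 125, 148, 151, 134, 86, 44, 32, 32, 33, 32, 31, 31, 32, 32, 31, 31, 32, 32, 33, 33, 32, 32]
[129, 129, 129, 129, 124, 124, 141, 154, 155, 155, 145, 119, 99, 93, 93, 93, 92, 98, 118, 142, 152, 153] [147, 147, 147, 148, 148, 147, 147, 144, 136, 130, 130, 131, 132, 132, 131, 131, 130, 130, 130, 128, 128, 129, 131, 131, 131, 131, 131, 131, 131, 130, 129, 128, 128, 128, 128, 130, 135, 149, 170, 180, 180, 181, 181, 181, 181]
0.0865 [ 0.581  -0.09    0.0865]0.0865 [ 0.5847 -0.1528  0.0865]0.0865 [ 0.4432 -0.0961  0.0865]
0.09 [ 0.5804 -0.0905  0.09  ]0.09 [ 0.5841 -0.1523  0.09  ]0.09 [ 0.4448 -0.0965  0.09  ]
```

Run:
```python
from h import *
s=snap('wrist')
for v,l,r in ((25,205.5,307.9),(30,205.6,308.0),(195,213.3,300.6),(205,213.65,300.1),(212,214.2,299.9)):
    d0,d1=[onplane(s,l,v,z)-onplane(s,r,v,z) for z in (.0865,.090)]
    w0,w1=[np.linalg.norm(d) for d in (d0,d1)]
    print(v,w0,w1,'z for 64mm',.0865+(.064-w0)/(w1-w0)*.0035,((onplane(s,l,v,.0865)+onplane(s,r,v,.0865))/2).round(4))
```

```text
25 0.06408689719574137 0.0630960290363491 z for 64mm 0.08680694314093343 [ 0.5766 -0.1213  0.0865]
30 0.06436808830320105 0.06337287255752704 z for 64mm 0.08779450228938164 [ 0.5737 -0.1216  0.0865]
195 0.06416720936888705 0.06317509947711789 z for 64mm 0.08708988706388267 [ 0.4636 -0.1283  0.0865]
205 0.06420120907611065 0.0632085735039171 z for 64mm 0.08720945650761946 [ 0.4557 -0.1287  0.0865]
212 0.06410948380435938 0.06311826642613629 z for 64mm 0.08688658857650856 [ 0.45   -0.1292  0.0865]
```

Rim heights are about 87 mm at both ends, against 86.5 expected, so the tray is home and level. On to the weights.

```bash
python3 -c "
from h import *
goal([.42,.33,.20],-.136);print(arm.read_state()['qpos'])"
```

```text
shift [ -17.4 -460.   -29.7] turn [-0.03  0.02 11.23]
[ 0.60510776  0.26884013 -0.45776996  2.00799905  0.15007953  0.89727491
 -1.4431576 ]
```

```bash
python3 -m creep '[0,-20,-20,0,0,0,60, -2,-55,-30,0,0,0,45, -4,-93,-30,0,0,0,45, -6,-132,-30,0,0,0,45, -7,-170,-30,0,0,0,45]' >/dev/null
python3 -m creep '[-2,-38,0,0,0,2,45, -4,-76,0,0,0,4,45, -5,-114,0,0,0,6,45, -6,-152,0,0,0,8,45, -7,-190,0,0,0,11,45]' >/dev/null
python3 -m creep '[-3,-38,0,0,0,0,45, -7,-68,0,0,0,0,45, -12,-88,0,0,0,0,45, -20,-98,0,0,0,0,45, -20,-98,0,0,0,0,45]' >/dev/null
python3 -m creep '[0,0,0,0,0,0,45, 0,0,0,0,0,0,45, 0,0,0,0,0,0,45, 0,0,0,0,0,0,45, 0,0,0,0,0,0,45]'
python3 - <<'E'
from h import *
snap('wrist','w7'); goal([.42,.33,.20],-.136);print(arm.read_state()['qpos'][6])
E
```

```text
clock: 17.52
position: [0.4225, 0.3293, 0.2004]
orientation: [3.135, -0.209, 0.0]
ft_force: [-0.2, 0.7, 0.4]
grip_width: 0.527
grip_force: 0.0
shift [-2.5 -0.2  0.4] turn [ 0.   -0.01  0.16]
-2.6604775108503547
```

View pics/w7.png

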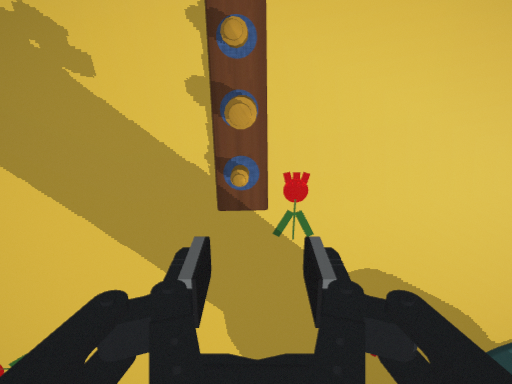

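The board has equal blue spots. The weights are at (235,31), (240,111) and (239,178), and the middle one (240,111) is visibly the largest.

Run:
```python
from h import *
s=snap('wrist'); hsv=cv2.cvtColor(s['color'],cv2.COLOR_RGB2HSV)
for u,v in ((240,111),(226,111),(235,125),(250,111),(262,111)): print((u,v),hsv[v,u],s['color'][v,u])
m=cv2.inRange(hsv,(12,110,90),(30,255,255))
m[:,:208]=0;m[:,268:]=0;m[205:]=0
m=cv2.morphologyEx(m,cv2.MORPH_OPEN,np.ones((3,3)))
n,l,st,c=cv2.connectedComponentsWithStats(m)
for i in range(1,n):
    if st[i,4]<80: continue
    cn=max(cv2.findContours((l==i).astype(np.uint8),0,1)[0],key=cv2.contourArea); (x,y),r=cv2.minEnclosingCircle(cn)
    print(st[i],c[i].round(1),(x,y,r),onplane(s,x,y,.054).round(4),'dia mm',1e3*np.linalg.norm(onplane(s,x-r,y,.054)-onplane(s,x+r,y,.054)))
crop=s['color'][80:150,205:275][:,:,::-1]; cv2.imwrite('pics/w8.png',cv2.resize(crop,(560,560),interpolation=cv2.INTER_CUBIC))
```

```text
(240, 111) [ 20 186 178] [178 135  48]
(226, 111) [ 20 181 128] [128  98  37]
(235, 125) [ 20 183 167] [167 128  47]
(250, 111) [ 20 184 168] [168 127  47]
(262, 111) [ 12 157  96] [96 60 37]
[221  16  27  31 666] [234.1  31.2] (234.2425079345703, 31.356287002563477, 15.694991111755371) [0.5395 0.332  0.054 ] dia mm 25.24197989451953
[208  85  10 120 740] [211.  156.3] (212.5, 144.5, 59.67002487182617) [0.4511 0.3655 0.054 ] dia mm 106.53164663112165
[225  95  32  35 896] [240.9 112.3] (240.8065643310547, 112.23722839355469, 17.740079879760742) [0.4757 0.3362 0.054 ] dia mm 30.71081671365592
[231 165  18  21 304] [239.6 175.4] (239.4597625732422, 175.13792419433594, 10.451430320739746) [0.4197 0.3459 0.054 ] dia mm 19.235433560496492
```

View pics/w8.png

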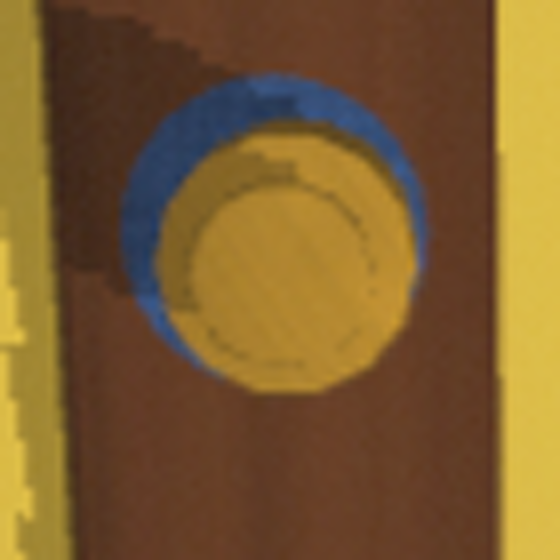

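The body top's circle is centred at about (240.6,112.5), with the knob at (239.8,114).

Run:
```python
from h import *
s=snap('wrist')
print(onplane(s,240.2,112.2,.040),onplane(s,239.3,113.5,.054), 1e3*np.linalg.norm(onplane(s,224.4,112,.04)-onplane(s,256.9,112,.04)))
b=onplane(s,240.2,112.2,.040)
goal([b[0],b[1],.022],-.136)
```

```text
[0.4743598  0.33775256 0.04      ] [0.47468301 0.33782532 0.054     ] 29.485845240045073
shift [ 50.5 -14.9 178.4] turn [-0.   -0.    0.18]
```

```bash
python3 -m creep '[16,-5,20,0,0,0,48, 33,-10,45,0,0,0,48, 50.5,-15,70,0,0,0,48, 50.5,-15,95,0,0,0,48, 50.5,-15,115,0,0,0,48]' >/dev/null
python3 -m creep '[0,0,20,0,0,0,48, 0,0,38,0,0,0,48, 0,0,52,0,0,0,48, 0,0,63,0,0,0,48, 0,0,70.5,0,0,0,48]' 
python3 -m creep '[0,0,0.5,0,0,0,44, 0,0,0.5,0,0,0,40, 0,0,0.5,0,0,0,36, 0,0,0.5,0,0,0,32, 0,0,0.5,0,0,0,28]' 30
python3 -m creep '[0,0,0,0,0,0,20, 0,0,0,0,0,0,20, 0,0,0,0,0,0,20, 0,0,0,0,0,0,20, 0,0,0,0,0,0,20]' 30
python3 -m creep '[0,0,-3,0,0,0,20, 0,0,-8,0,0,0,20, 0,0,-15,0,0,0,20, 0,0,-25,0,0,0,20, 0,0,-40,0,0,0,20]' 30
python3 -m creep '[0,0,-20,0,0,0,20, 0,0,-50,0,0,0,20, 0,0,-80,0,0,0,20, 0,0,-90,0,0,0,20, 0,0,-90,0,0,0,20]' 30
python3 -c "
from h import *
st=arm.read_state();print(st['torque'],st['qpos']); goal([.5134,-.1254,.16],.06+np.pi/2);goal([.5134,-.1254,.16],.06-np.pi/2)"
```

```text
clock: 18.5
position: [0.474, 0.3381, 0.0138]
orientation: [3.134, -0.208, -0.001]
ft_force: [0.6, -0.1, -0.1]
grip_width: 0.567
grip_force: 0.0
clock: 18.92
position: [0.4746, 0.3384, 0.0152]
orientation: [-3.134, 0.208, -0.002]
ft_force: [-2.0, -1.4, 7.2]
grip_width: 0.34
grip_force: 29.1
clock: 19.33
position: [0.4746, 0.3384, 0.0152]
orientation: [-3.134, 0.208, -0.002]
ft_force: [-0.3, -1.5, 6.3]
grip_width: 0.336
grip_force: 29.1
clock: 19.75
position: [0.4738, 0.3379, 0.0548]
orientation: [3.134, -0.207, -0.001]
ft_force: [0.5, -0.2, -2.4]
grip_width: 0.335
grip_force: 29.9
clock: 20.17
position: [0.4753, 0.339, 0.1477]
orientation: [-3.132, 0.208, -0.006]
ft_force: [0.3, -0.5, -1.3]
grip_width: 0.336
grip_force: 30.0
[ 0.00828783 -0.00507799 -0.00894111] [-0.20327678  0.50482883 -0.61078262  1.78247302  0.34723339  0.95838861
 -2.6599567 ]
shift [ 99.1 455.3 -13.3] turn [ 7.0000e-02 -3.1000e-01 -1.0102e+02]
shift [ 99.1 455.3 -13.3] turn [-2.900e-01 -7.000e-02  7.898e+01]
```

```bash
python3 -m creep '[0,0,0,0,0,-6.7,20, 0,0,0,0,0,-13.4,20, 0,0,0,0,0,-20.1,20, 0,0,0,0,0,-26.8,20, 0,0,0,0,0,-33.5,20]' >/dev/null
python3 -m creep '[0,0,0,0,0,-6.7,20, 0,0,0,0,0,-13.4,20, 0,0,0,0,0,-20.1,20, 0,0,0,0,0,-26.8,20, 0,0,0,0,0,-33.5,20]' >/dev/null
python3 -m creep '[0,0,-5,0,0,-6.7,20, 0,0,-10,0,0,-13.4,20, 0,0,-13,0,0,-20.1,20, 0,0,-13,0,0,-26.8,20, 0,0,-13,0,0,-34,20]' 
python3 -c "
from h import *
st=arm.read_state();print(st['torque'],st['qpos']); goal([.5134,-.1254,.16],.06+np.pi/2)"
```

```text
clock: 21.42
position: [0.4739, 0.3379, 0.1566]
orientation: [-2.148, -2.292, 0.001]
ft_force: [0.1, -0.4, -1.7]
grip_width: 0.334
grip_force: 30.0
[-0.05263932 -0.05473407  0.02068842] [ 0.06366862  0.63859346 -1.01159081  1.76793025  0.60771376  1.08513471
 -1.09473868]
shift [-464.8    9.5   -3.3] turn [-0.05  0.02  0.27]
```

```bash
python3 -m creep '[-36,0.7,0,0,0,0,20, -74,1.5,0,0,0,0,20, -112,2.2,0,0,0,0,20, -150,3,0,0,0,0,20, -188,4,0,0,0,0,20]' >/dev/null
python3 -m creep '[-38,0.7,0,0,0,0,20, -76,1.5,0,0,0,0,20, -114,2.2,0,0,0,0,20, -152,3,0,0,0,0,20, -188,4,0,0,0,0,20]' >/dev/null
python3 -m creep '[-30,0.7,0,0,0,0,20, -55,1.5,0,0,0,0,20, -74,1.5,0,0,0,0,20, -85,1.5,0,0,0,0,20, -89,1.5,0,0,0,0,20]' >/dev/null
python3 -m creep '[0,0,0,0,0,0,20, 0,0,0,0,0,0,20, 0,0,0,0,0,0,20, 0,0,0,0,0,0,20, 0,0,0,0,0,0,20]' 
python3 -c "
from h import *
st=arm.read_state();print(st['torque'],st['qpos']); goal([.5134,-.1254,.066],.06+np.pi/2)"
```

```text
clock: 23.08
position: [0.5111, -0.1246, 0.1574]
orientation: [2.153, 2.287, 0.0]
ft_force: [-0.1, 0.4, -2.1]
grip_width: 0.334
grip_force: 30.1
[ 0.00897335 -0.03360448 -0.04069134] [ 1.01039756  0.55400037 -1.0679257   1.90421878  0.56908843  1.02633386
 -0.24590635]
shift [-0.9  2.2 91.4] turn [ 0.   -0.    0.02]
```

```bash
r(){ python3 -c "
from h import *
st=arm.read_state();print((st['position']*1e3).round(2),st['ft_force'].round(1),st['torque'].round(2))"; }
python3 -m creep '[-0.9,2.2,15,0,0,0,20, -0.9,2.2,33,0,0,0,20, -0.9,2.2,52,0,0,0,20, -0.9,2.2,70,0,0,0,20, -0.9,2.2,84,0,0,0,20]' >/dev/null
python3 -m creep '[0,0,2.5,0,0,0,20, 0,0,4.5,0,0,0,20, 0,0,6,0,0,0,20, 0,0,7.3,0,0,0,20, 0,0,7.3,0,0,0,20]' >/dev/null;r
python3 -m creep '[0,0,0.8,0,0,0,20, 0,0,1.6,0,0,0,20, 0,0,2.4,0,0,0,20, 0,0,3.2,0,0,0,20, 0,0,3.2,0,0,0,20]' >/dev/null;r
python3 -m creep '[0,0,0.3,0,0,0,20, 0,0,0.6,0,0,0,20, 0,0,0.9,0,0,0,20, 0,0,1.2,0,0,0,20, 0,0,1.2,0,0,0,20]' >/dev/null;r
```

```text
[ 513.62 -126.36   66.41] [ 0.2  0.1 -2.7] [ 0.   -0.01 -0.02]
[ 513.26 -126.26   62.67] [ 0.2 -1.  -2. ] [ 0.03 -0.1   0.03]
[ 513.3  -126.22   61.52] [ 0.1  1.1 -1.9] [ 0.02  0.03 -0.02]
```

```bash
r(){ python3 -c "
from h import *
st=arm.read_state();print((st['position']*1e3).round(2),st['ft_force'].round(1),st['torque'].round(2))"; }
python3 -m creep '[0,0,0.2,0,0,0,20, 0,0,0.4,0,0,0,20, 0,0,0.6,0,0,0,20, 0,0,0.6,0,0,0,20, 0,0,0.6,0,0,0,20]' >/dev/null;r
python3 -m creep '[0,0,0.1,0,0,0,20, 0,0,0.2,0,0,0,20, 0,0,0.3,0,0,0,20, 0,0,0.4,0,0,0,20, 0,0,0.4,0,0,0,20]' >/dev/null;r
```

```text
[ 513.31 -126.24   60.95] [ 0.4 -0.1 -2.3] [ 0.08 -0.02 -0.03]
[ 513.38 -126.24   60.64] [-0.6  0.4  0.2] [-0.02  0.13  0.  ]
```

The weight touches the floor at TCP 60.6 mm, against 60.7 predicted. That also confirms the tray is home. I'll press lightly, then release.

```bash
r(){ python3 -c "
from h import *
st=arm.read_state();print((st['position']*1e3).round(2),st['ft_force'].round(1),st['torque'].round(2))"; }
python3 -m creep '[0,0,0.1,0,0,0,20, 0,0,0.2,0,0,0,20, 0,0,0.3,0,0,0,20, 0,0,0.3,0,0,0,20, 0,0,0.3,0,0,0,20]' >/dev/null;r
python3 -m creep '[0,0,0,0,0,0,29, 0,0,0,0,0,0,31, 0,0,0,0,0,0,33, 0,0,0,0,0,0,37, 0,0,0,0,0,0,42]' ; r
python3 -m creep '[0,0,0,0,0,0,46, 0,0,0,0,0,0,48, 0,0,-3,0,0,0,48, 0,0,-8,0,0,0,48, 0,0,-16,0,0,0,48]' 
python3 -m creep '[0,0,-20,0,0,0,48, 0,0,-45,0,0,0,48, 0,0,-75,0,0,0,48, -20,0,-100,0,0,0,48, -40,0,-120,0,0,0,48]' >/dev/null
python3 -m creep '[-40,0,0,0,0,0,48, -80,0,0,0,0,0,48, -120,0,0,0,0,0,48, -150,0,0,0,0,0,48, -160,0,0,0,0,0,48]'
python3 - <<'E'
from h import *
s=snap('top');g=s['color'][:,:,::-1]
a=cv2.resize(g[175:265,225:315],(540,540),interpolation=cv2.INTER_CUBIC); cv2.imwrite('pics/t2.png',cv2.convertScaleAbs(a,alpha=1.5))
print(proj(s,[.5134,-.1254,.0995]))
E
```

```text
[ 513.4  -126.21   60.39] [-1.  -0.7  4.9] [-0.04  0.31  0.01]
clock: 26.42
position: [0.5133, -0.1262, 0.0602]
orientation: [-2.155, -2.286, -0.0]
ft_force: [0.8, -0.1, -0.1]
grip_width: 0.488
grip_force: 0.0
[ 513.3  -126.22   60.18] [ 0.8 -0.1 -0.1] [-0.02 -0.    0.02]
clock: 26.83
position: [0.5131, -0.1261, 0.0765]
orientation: [-2.154, -2.286, 0.0]
ft_force: [-0.0, 0.1, -0.5]
grip_width: 0.557
grip_force: 0.0
clock: 27.67
position: [0.5242, -0.3311, 0.1964]
orientation: [2.161, 2.28, -0.001]
ft_force: [0.9, 0.1, 0.0]
grip_width: 0.566
grip_force: 0.0
(np.float64(272.59167514100204), np.float64(207.0876053639675))
```

View pics/t2.png

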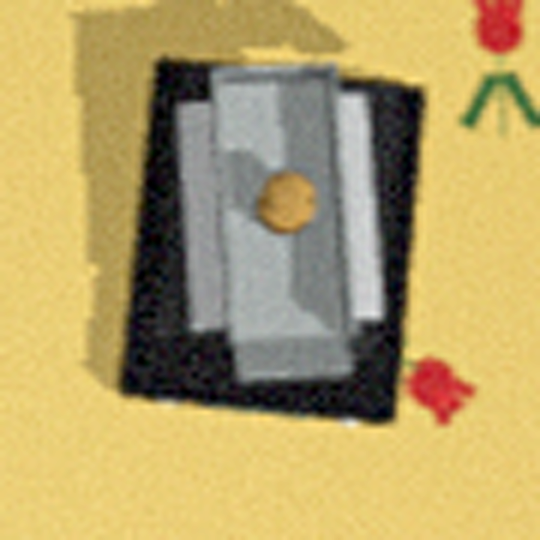

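The weight stands upright in the middle of the tray, at (288,202) in the crop, about 1 px from prediction. The lip points to the display side, and the tray is square on the carrier.

```bash
python3 -m creep '[0,0,0,0,0,0,48, 0,0,0,0,0,0,48, 0,0,0,0,0,0,48, 0,0,0,0,0,0,48, 0,0,0,0,0,0,48]' >/dev/null; python3 -c "
from bench import job
print(job.sign_off())"
```

```text
the job is handed in; nothing more can be done
None
```

The job is handed in, verdict not reported back: the tray sits home on all three seats, lip towards the display, with the large weight upright in the middle and both released, after about 28 s and well under 20 N by my force readings.

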